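Stack the display trays

TASK

Take the handled tray by its bar and stack it squarely on the longer of the two open trays, so that all four lugs drop into the corner sockets and it sits fully home. Lower it gently rather than dropping it, do not push the long tray out of its place, and leave the short tray alone.

Things in the scene. Friction and masses are not known exactly. Their poses are not given: they have to be found in the camera images.
- handle_tray: Pale wood tray with grip bar, 110 (x) x 150 (y) x 116 mm, 0.35 kg. Origin: footprint centre at the lug tips (z 0 on counter). Four dark round lugs under it, 20 long, 10 thick (tip 6), at x +-37.5, y +-57.5. Underside z 20, rim z 46. Bar over the middle: 12 thick in x, 96 long in y, z 92 to 116, on uprights at y +-40 (12 square); grip its middle, closing along x.
- long_tray: Longer open tray, no handle, pale wood, 110 (x) x 150 (y) mm, 0.8 kg, loose, two brooches in it. Origin: centre of underside. Walls 36 high; corner posts 44 high, each with a square socket open at the top, 28 wide, 24 deep, centred at x +-37.5, y +-57.5 as the lugs (either way round). Fully home, the handled tray rests on the post tops, its origin 24 mm above this one.
- short_tray: Shorter open tray of the same make and height, 110 (x) x 104 (y) mm, one brooch in it; its sockets are at x +-37.5, y +-34.5 mm, so the lugs do not fit. Origin: centre of its underside. To be left alone.

How it is judged:
At the end, for the whole second after the job is handed in: The handled tray rests level and still on the long tray, within 15 mm and 0.2 rad of square (either way round), origin 18 to 30 mm above the long tray's (all lugs in the sockets); the long tray stands flat within 40 mm of its start, the short tray within 20 mm (z of handle_tray in the frame of long_tray between 0.018 and 0.03 m and horizontal distance between handle_tray and long_tray below 0.015 m and angle between the x axis of handle_tray and the x axis of long_tray, either way round below 0.2 rad and angle between each of handle_tray, long_tray's own z axis and vertical below 0.08 rad and height (world z) of long_tray between -0.01 and 0.01 m and distance of long_tray from where it was at the start of the episode below 0.04 m and distance of short_tray from where it was at the start of the episode below 0.02 m and linear speed of handle_tray below 0.02 m/s); the robot touches nothing.
It fails at once if the handled tray is dropped (falls untouched by the fingers at more than 0.7 m/s) (linear speed of handle_tray above 0.7 m/s and contact force between the fingers and handle_tray below 0.05 N).
It fails at once if the short tray is displaced by more than 20 mm (distance of short_tray from where it was at the start of the episode above 0.02 m).
It also fails if it takes over 48 s, if anything falls off the work surface, if the arm or the gripper's body presses on something with over 40 N, if the wrist force passes 120 N, or if a joint passes its speed limit or range.

ROBOT

A 6-joint arm with a two-finger parallel gripper is mounted at the origin on a cart in front of the work surface, level with it; the furniture and walls round the work are solid. World frame = base frame: x ahead of the robot, y to its left, z up, the work surface at z = 0. Lengths are in m, angles in rad, forces in N, time in s.
With the tool pointing down it reaches from about 0.425 to 0.95 m from the base axis. Payload 14.7 kg.
Tool frame: the origin (TCP) lies on the centre line of the jaws, within the pads' length; the fingertips stand 11 mm ahead of it and the grasp point (between the pads) lies 8 mm behind it; x points along the fingers, z is the direction in which the jaws open and shut, and the axes are right-handed (so a half turn about x gives the same grasp; the last joint's range is limited). The gripper opens to 85 mm and grips with 20 to 120 N. Pads are 22 mm wide; open, the fingers measure 114 mm over their backs; the gripper's body (76 mm by 85 mm) begins 54 mm behind the grasp point. The pads swing forward as they close: fully open they stand 13 mm farther back than shut.
Start: joints at [1.13, 0.48, 1.596, -0, 1.065, -0.047], TCP at [0.249, 0.6, 0.242] pointing down, gripper open.
Joint ranges: [-2.75, 2.75], [-0.82, 2.05], [0.23, 2.67], [-1.56, 4.7], [0.09, 2.69], [-2.92, 2.92]. Speed limits (rad/s): [1.89, 1.89, 2.39, 3.01, 3.01, 3.01].

INTERFACE

Orientations are given as a 3x3 rotation matrix whose columns are the frame's x, y, z axes.
In Python, from station import telemetry, cams, ctrl gives the robot as it stands.
- The arm moves only by the tool send_rows, never from a script. Its argument "series" is a list of rows, each a list of 3 entries, a list of its own where there are three numbers: the closure, from -1 (fully open) to 1 (shut), then the shift along the tool's x, y, z scaled (see below), then the turn about the tool's x scaled (see below). A call has exactly 5 rows; each row is the pose to reach, as a shift and turn from the pose commanded when the call began, along the tool's axes at that moment; what a row does not reach only later rows make up. The controller multiplies each number of a shift by 0.25 m and each number of a turn by pi/2 rad. A row lasts 1/10 s, in which the tool goes at most 50 mm and 8.59 degrees, less where a joint would pass 70% of its speed; a pose out of reach is approached as far as the arm can. A call with a number of a shift or a turn outside -1 to 1 is refused whole. A call with a gripper value outside its range is refused whole. The fingers move at their own pace and stop on an object; "newtons" is the grip in N (left out, the last holds). Time passes only in rows, so rows that repeat a pose let the fingers close, or fill a call up. It gives the time, the measured TCP pose, the force and the opening at its end, in the units of the state.
- telemetry.state(): the state, without advancing time (a new reading comes with each control period).
- cams.get_image(name): name is "side" or "top"; returns (picture, depth): 480x640x3 uint8, blue, green, red; 480x640 float32, m along the optical axis (not along the pixel's ray), 0 where there is no reading.
- cams.camera_model(name): a dict with "K" (3x3 intrinsics, pixels), "R" (3x3) and "t" (3): a world point X has camera coordinates R X + t. Camera axes: x right, y down, z forward; pixel columns grow to the right and rows downward; lengths in m; the calibration is good to about 2 mm. A picture is of the moment at which its call begins. camera_model takes no time and is no camera call.
- ctrl.finish_job(): hands the job in, once; it reports no verdict.
The state is a dict: "time_s": time; "joints": joint angles; "qvel": joint speeds; "joint_torque": joint torques, N m; "tool_pos": TCP position; "tcp_rot": TCP orientation; "ft_force": force on the tool from outside, world axes, zero at the start; "ft_torque": the same for the moment, N m; "gripper_width": opening from 0.0 (shut) to 1.0 (fully open).
Only numpy, scipy, OpenCV 4.12 (cv2) and the standard library are available. Lean on these libraries where they do the work, as an engineer would, in place of code of your own. Each camera call takes 0.05 s, during which the arm holds its last target.

## Working session

There is one attempt and no reset: what is moved stays moved. The work goes in short steps, Python scripts to look and compute and a tool call to move; the robot and the scene stay as the last step left them, time stands still between calls to the robot, and variables do not carry over. Pictures are saved under pics/ and viewed, and the job is handed in when it is done.

Besides the shell and the picture viewer there is one more tool, called after "Call:" as name(argument=value, ...) on one line, values as JSON. send_rows: Moves the arm, as the interface text tells. Its arguments: {"type":"object","properties":{"series":{"type":"array"},"newtons":{"type":"number"}},"required":["series"]}

```bash
ls; mkdir -p pics; python3 - <<'E'
from station import telemetry, cams
import cv2, numpy as np
s=telemetry.state(); print(s)
for n in("side","top"):
    im,d=cams.get_image(n); cv2.imwrite(f"pics/{n}0.png",im); np.savez(f"{n}0.npz",im=im,d=d)
    m=cams.camera_model(n); print(n,m); print(-np.array(m["R"]).T@m["t"])
E
```

```text
pics
{'time_s': 0.0, 'joints': array([ 1.13039815e+00,  4.80869979e-01,  1.59688462e+00,  4.44263777e-05,
        1.06510526e+00, -4.65795685e-02]), 'qvel': array([-0.00129698, -0.00168418,  0.00074991,  0.00022119,  0.00166084,
        0.00021339]), 'joint_torque': array([ 4.14096663e-03, -9.50671363e+01, -4.30179477e+01,  2.07189064e-04,
        1.24432112e-02,  1.51488422e-08]), 'tool_pos': array([0.2491963 , 0.59988902, 0.24164363]), 'tcp_rot': array([[-5.75366705e-04, -9.23442232e-01,  3.83737036e-01],
       [-1.12972260e-03,  3.83737454e-01,  9.23441546e-01],
       [-9.99999196e-01,  9.78011171e-05, -1.26402332e-03]]), 'ft_force': array([-0.27564759, -0.09641985,  0.16967371]), 'ft_torque': array([-0.01800732, -0.01052724,  0.0079561 ]), 'gripper_width': 1.0005198493464915}
side {'K': array([[461.35358474,   0.        , 311.27263631],
       [  0.        , 461.35358474, 247.44383959],
       [  0.        ,   0.        ,   1.        ]]), 'R': array([[ 0.82113607, -0.57051257,  0.01584188],
       [-0.23571655, -0.36428349, -0.90096351],
       [ 0.51978195,  0.73607944, -0.43360557]]), 't': array([-0.34707621,  0.13098371,  0.92081971])}
[-0.16275363 -0.82809259  0.52278243]
top {'K': array([[610.36870745,   0.        , 309.66570435],
       [  0.        , 610.36870745, 242.11366919],
       [  0.        ,   0.        ,   1.        ]]), 'R': array([[ 0.01605335, -0.99982996,  0.00907402],
       [-0.98847675, -0.01723592, -0.15038827],
       [ 0.15051909, -0.00655522, -0.98858537]]), 't': array([-0.00215344,  0.45843501,  1.23137771])}
[0.26784106 0.01382042 1.28628478]
```

View pics/side0.png

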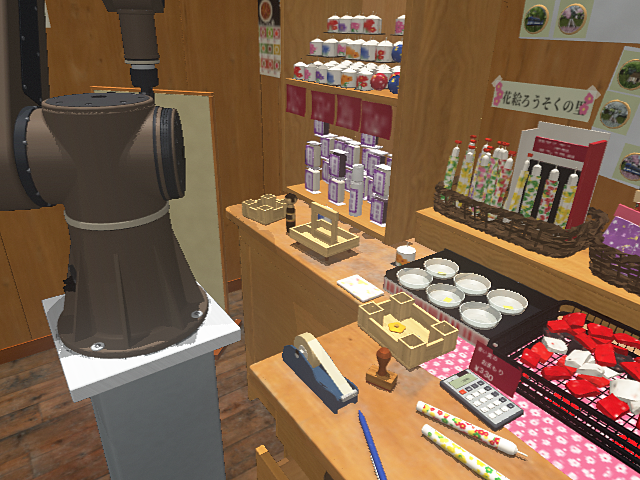

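View pics/top0.png

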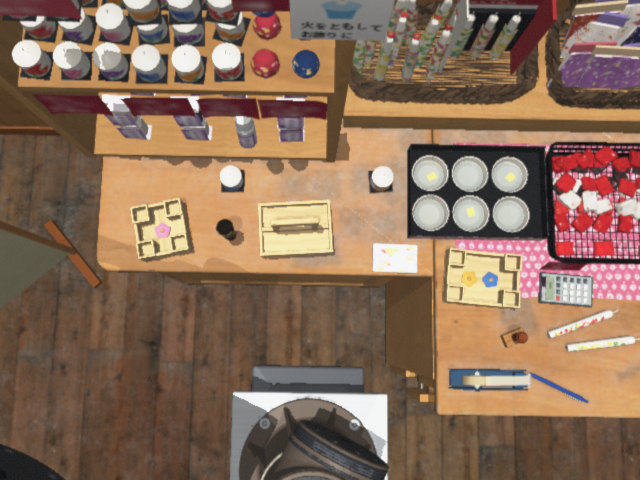

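The top view shows the handled tray at about (296,228), the long tray with two brooches at (484,278) and the short tray at (160,230). The side view shows the same three at about (325,235), (405,328) and (265,207). Next I measure them.

```bash
cat > h.py <<'E'
import numpy as np, cv2
from station import cams
def cloud(n,d):
    m=cams.camera_model(n);K=m["K"];v,u=np.mgrid[:480,:640]
    P=np.stack([(u-K[0,2])/K[0,0]*d,(v-K[1,2])/K[1,1]*d,d],-1)
    return (P-m["t"])@m["R"]
def rect(pts):
    (c,s,a)=cv2.minAreaRect((pts*1000).astype(np.float32)); return np.round(c,1),np.round(s,1),round(a,2)
def ray(n,uv,z):
    m=cams.camera_model(n);c=-m["R"].T@m["t"]
    r=np.c_[np.atleast_2d(uv),np.ones(len(np.atleast_2d(uv)))]@np.linalg.inv(m["K"]).T@m["R"]
    return c+r*((z-c[2])/r[:,2])[:,None]
E
python3 - <<'E'
from h import *
R={"hand":(250,340,195,262),"long":(440,527,243,312),"short":(125,195,195,265)}
z=np.load("top0.npz");W=cloud("top",z["d"]);im=z["im"]
hsv=cv2.cvtColor(im,cv2.COLOR_BGR2HSV)
for k,(a,b,c,d) in R.items():
    w=W[c:d,a:b].reshape(-1,3);print(k,np.histogram(w[:,2],np.arange(-.01,.14,.01)))
    print(hsv[c:d:8,a:b:8].tolist()[2][:6])
    for lo,hi in ((.028,.06),(.04,.05),(.085,.13)):
        q=w[(w[:,2]>lo)&(w[:,2]<hi)]
        if len(q)>20: print(lo,hi,len(q),np.median(q[:,2]),rect(q[:,:2]))
big=np.hstack([cv2.resize(im[c:d,a:b],(390,360),interpolation=cv2.INTER_CUBIC) for a,b,c,d in (R["hand"],R["long"])])
cv2.imwrite("pics/crop0.png",big)
z=np.load("side0.npz");W=cloud("side",z["d"])
for k,(a,b,c,d) in {"hand":(285,362,200,262),"long":(352,462,285,372)}.items():
    w=W[c:d,a:b].reshape(-1,3);print("side",k,np.histogram(w[:,2],np.arange(-.01,.14,.01))[0])
    for lo,hi in ((.028,.06),(.04,.05),(.085,.13)):
        q=w[(w[:,2]>lo)&(w[:,2]<hi)]
        if len(q)>20: print(lo,hi,len(q),np.median(q[:,2]),rect(q[:,:2]))
E
```

```text
hand (array([1319,  788,   54, 2228,  313,  873,   24,    8,   12,    9,   30,
         54,  285,    5,    0]), array([-0.01,  0.  ,  0.01,  0.02,  0.03,  0.04,  0.05,  0.06,  0.07,
        0.08,  0.09,  0.1 ,  0.11,  0.12,  0.13,  0.14]))
[[15, 122, 218], [20, 93, 235], [23, 80, 241], [23, 82, 240], [22, 82, 240], [23, 84, 239]]
0.028 0.06 1439 0.04205372295805899 (array([487.3,  37. ]), array([111.7, 150.3]), 4.08)
0.04 0.05 873 0.044290813585912116 (array([486.7,  37. ]), array([110.6, 150.2]), 4.05)
0.085 0.13 375 0.11381268978625922 (array([486.8,  37.2]), array([13.8, 94. ]), 3.7)
long (array([1011, 2719,  698,  507,  605,  433,    2,    0,    0,    0,    0,
          0,    0,    0,    0]), array([-0.01,  0.  ,  0.01,  0.02,  0.03,  0.04,  0.05,  0.06,  0.07,
        0.08,  0.09,  0.1 ,  0.11,  0.12,  0.13,  0.14]))
[[15, 135, 223], [20, 89, 141], [23, 79, 242], [18, 96, 184], [23, 83, 239], [24, 78, 243]]
0.028 0.06 1110 0.03770708227569593 (array([ 390. , -352.6]), array([153. , 110.7]), 85.42)
0.04 0.05 433 0.043219549032728864 (array([ 390. , -352.2]), array([152.1, 110.4])
[... 440 characters left out ...]
19 0.04296594689223839 (array([481. , 317.7]), array([111.4, 105.2]), 12.42)
side hand [ 288 1380  246  845  598  642  123  115   82   66  110  107  121    0
    0]
0.028 0.06 1514 0.04013298519428562 (array([548.9, 108.8]), array([373.6, 222.8]), 59.56)
0.04 0.05 642 0.044625402430714486 (array([542.5,  99. ]), array([350.3, 221.5]), 59.55)
0.085 0.13 372 0.1042265433799969 (array([480.4,  83.8]), array([ 25.9, 195.3]), 8.1)
side long [ 312 3281 1438 1647 1800  761   68  119    0    0    0    0    0    0
    0]
0.028 0.06 2953 0.036132197985769395 (array([ 411.6, -346.2]), array([337.9, 179. ]), 15.06)
0.04 0.05 761 0.04356907303482936 (array([ 416. , -352.4]), array([158.5, 314. ]), 89.15)
```

View pics/crop0.png

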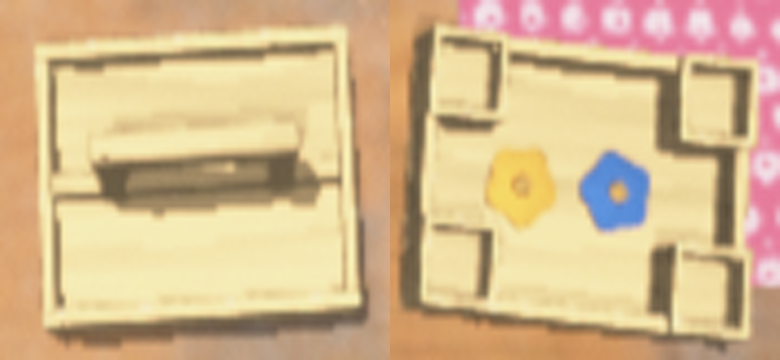

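The handled tray is at (487,37) mm, yaw +4.05°. The long tray is at (390,−352), yaw −4.6°. Sizes match the text. Next I check heights and centres from the side view, then work out the approach.

```bash
cat >> h.py <<'E'
def plan(goal,yaw):
    "yaw deg: wanted world angle of tool z; prints scaled shift and turn"
    from station import telemetry
    s=telemetry.state();R=s["tcp_rot"];d=np.array(goal)-s["tool_pos"]
    cur=np.degrees(np.arctan2(R[1,2],R[0,2]));t=-((yaw-cur+90)%180-90)
    print("t",round(s["time_s"],2),"tcp",s["tool_pos"].round(4),"yaw",cur.round(2),"F",s["ft_force"].round(1),"w",round(s["gripper_width"],3),"j",s["joints"].round(2))
    print("shift",(R.T@d/.25).round(4),"mm",(R.T@d*1000).round(1),"turn",round(t/90,4),"deg",round(t,2))
E
python3 - <<'E'
from h import *
z=np.load("side0.npz");W=cloud("side",z["d"]);hsv=cv2.cvtColor(z["im"],cv2.COLOR_BGR2HSV)
pale=(hsv[...,0]>17)&(hsv[...,0]<28)&(hsv[...,1]>60)&(hsv[...,1]<115)
for k,c in {"hand":(.487,.037),"long":(.39,-.352),"short":(.481,.318)}.items():
    n=(np.hypot(W[...,0]-c[0],W[...,1]-c[1])<.11)&pale
    for lo,hi in ((.039,.052),(.10,.13)):
        q=W[n&(W[...,2]>lo)&(W[...,2]<hi)]
        if len(q)>30: print(k,lo,len(q),"z95",np.percentile(q[:,2],97).round(4),rect(q[:,:2]))
plan([.487,.037,.25],4.05)
E
```

```text
hand 0.039 165 z95 0.0501 (array([484.4,  36.8]), array([112.3, 156.7]), 5.2)
hand 0.1 110 z95 0.1178 (array([483.6,  34.5]), array([13.6, 94.7]), 2.26)
long 0.039 175 z95 0.0457 (array([ 389.4, -352. ]), array([152.8, 111.6]), 85.6)
short 0.039 76 z95 0.0467 (array([479. , 318.4]), array([112.6, 107.4]), 11.24)
t 0.1 tcp [0.2492 0.5999 0.2417] yaw 67.43 F [-0.9 -0.1 -0.9] w 1.003 j [ 1.13  0.48  1.6   0.    1.07 -0.05]
shift [-0.0314 -1.7424 -1.7144] mm [  -7.9 -435.6 -428.6] turn 0.7043 deg 63.38
```

Call:
send_rows(series=[[-1,[0,-0.12,-0.12],0.05],[-1,[-0.01,-0.26,-0.26],0.12],[-1,[-0.01,-0.4,-0.4],0.19],[-1,[-0.02,-0.54,-0.54],0.26],[-1,[-0.02,-0.68,-0.68],0.33]], newtons=40)

```text
time_s: 0.6
tool_pos: [0.3414, 0.3762, 0.2473]
tcp_rot: [[0.0, -0.609, 0.793], [-0.0, 0.793, 0.609], [-1.0, -0.0, -0.0]]
ft_force: [1.6, -0.1, 0.3]
gripper_width: 1.002
```

```bash
python3 -c "
from h import *
plan([.487,.037,.25],4.05)"
```

```text
t 0.6 tcp [0.3414 0.3762 0.2473] yaw 37.51 F [ 1.6 -0.1  0.3] w 1.002 j [ 0.77  0.28  1.91 -0.    0.95  0.12]
shift [-0.0106 -1.4311 -0.3641] mm [  -2.7 -357.8  -91. ] turn 0.3718 deg 33.46
```

Call:
send_rows(series=[[-1,[0,-0.17,-0.04],0.06],[-1,[-0.01,-0.34,-0.09],0.12],[-1,[-0.01,-0.5,-0.13],0.18],[-1,[-0.01,-0.67,-0.17],0.24],[-1,[-0.01,-0.84,-0.21],0.3]])

```text
time_s: 1.1
tool_pos: [0.4284, 0.1782, 0.2498]
tcp_rot: [[0.0, -0.183, 0.983], [0.0, 0.983, 0.183], [-1.0, 0.0, 0.0]]
ft_force: [1.2, 0.2, 0.1]
gripper_width: 0.997
```

```bash
python3 -c "
from h import *
plan([.487,.037,.22],4.05)"
```

```text
t 1.1 tcp [0.4284 0.1782 0.2498] yaw 10.52 F [1.2 0.2 0.1] w 0.997 j [0.33 0.21 2.   0.   0.93 0.15]
shift [ 0.1193 -0.5979  0.1271] mm [  29.8 -149.5   31.8] turn 0.0719 deg 6.47
```

Call:
send_rows(series=[[-1,[0.03,-0.17,0.04],0.03],[-1,[0.06,-0.34,0.08],0.05],[-1,[0.09,-0.5,0.11],0.072],[-1,[0.12,-0.598,0.127],0.072],[-1,[0.12,-0.598,0.127],0.072]])

```text
time_s: 1.6
tool_pos: [0.4876, 0.0362, 0.2188]
tcp_rot: [[-0.001, -0.071, 0.997], [-0.0, 0.997, 0.071], [-1.0, -0.0, -0.001]]
ft_force: [0.1, -0.6, 0.3]
gripper_width: 1.001
```

```bash
python3 -c "
from h import *
plan([.486,.037,.096],4.05)"
```

```text
t 1.6 tcp [0.4876 0.0362 0.2188] yaw 4.08 F [ 0.1 -0.6  0.3] w 1.001 j [ 0.01  0.29  1.98 -0.    0.87 -0.06]
shift [ 0.4912  0.0038 -0.0057] mm [122.8   0.9  -1.4] turn 0.0004 deg 0.03
```

Call:
send_rows(series=[[-1,[0.1,0,0],0],[-1,[0.22,0,0],0],[-1,[0.34,0,-0.005],0],[-1,[0.43,0.003,-0.005],0],[-1,[0.49,0.003,-0.005],0]])

```text
time_s: 2.1
tool_pos: [0.4848, 0.0402, 0.0958]
tcp_rot: [[-0.002, -0.075, 0.997], [0.0, 0.997, 0.075], [-1.0, 0.0, -0.002]]
ft_force: [0.6, -0.6, 0.8]
gripper_width: 0.997
```

Call:
send_rows(series=[[0.2,[0,0,0],0],[0.5,[0,0,0],0],[1,[0,0,0],0],[1,[0,0,0],0],[1,[0,0,0],0]], newtons=60)

```text
time_s: 2.6
tool_pos: [0.4863, 0.0395, 0.098]
tcp_rot: [[0.001, -0.074, 0.997], [0.0, 0.997, 0.074], [-1.0, -0.0, 0.001]]
ft_force: [2.9, 0.8, 0.5]
gripper_width: 0.142
```

```bash
python3 -c "
from h import *
plan([.486,.037,.20],4.05)
im,d=cams.get_image('side');cv2.imwrite('pics/g1.png',cv2.resize(im[160:300,200:440],None,fx=3,fy=3))"
```

```text
t 2.6 tcp [0.4863 0.0395 0.098 ] yaw 4.26 F [2.9 0.8 0.5] w 0.142 j [ 0.02  0.47  2.09  0.    0.58 -0.06]
shift [-0.4079 -0.0101 -0.0016] mm [-102.    -2.5   -0.4] turn 0.0023 deg 0.21
```

View pics/g1.png

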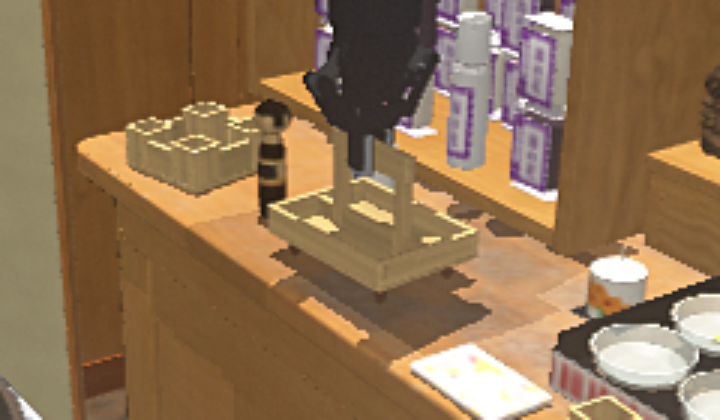

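The jaws are shut on the middle of the bar: the opening of 0.142 is 12 mm, the bar's thickness. In the crop the fingers are on the bar at about (365,155). Now I lift.

Call:
send_rows(series=[[1,[-0.04,0,0],0],[1,[-0.12,0,0],0],[1,[-0.22,0,0],0],[1,[-0.32,0,0],0],[1,[-0.4,0,0],0]])

```text
time_s: 3.15
tool_pos: [0.4858, 0.0395, 0.1992]
tcp_rot: [[0.001, -0.074, 0.997], [0.0, 0.997, 0.074], [-1.0, -0.0, 0.001]]
ft_force: [0.3, -0.7, -2.4]
gripper_width: 0.129
```

```bash
python3 -c "
from h import *
plan([.390,-.350,.21],-4.6)"
```

```text
t 3.15 tcp [0.4858 0.0395 0.1992] yaw 4.25 F [ 0.3 -0.7 -2.4] w 0.129 j [ 0.02  0.31  2.01  0.    0.82 -0.06]
shift [-0.0433 -1.5253 -0.4978] mm [ -10.8 -381.3 -124.4] turn 0.0984 deg 8.85
```

Call:
send_rows(series=[[1,[0,-0.05,-0.02],0.005],[1,[-0.01,-0.15,-0.05],0.01],[1,[-0.02,-0.27,-0.09],0.02],[1,[-0.02,-0.4,-0.13],0.03],[1,[-0.02,-0.53,-0.17],0.035]])

```text
time_s: 3.65
tool_pos: [0.4519, -0.0972, 0.2018]
tcp_rot: [[-0.001, -0.019, 1.0], [0.0, 1.0, 0.019], [-1.0, 0.0, -0.001]]
ft_force: [0.6, 0.9, -3.4]
gripper_width: 0.134
```

```bash
python3 -c "
from h import *
plan([.390,-.350,.21],-4.6)"
```

```text
t 3.65 tcp [ 0.4519 -0.0972  0.2018] yaw 1.08 F [ 0.6  0.9 -3.4] w 0.134 j [-0.28  0.27  2.06 -0.    0.81 -0.3 ]
shift [-0.0327 -1.0062 -0.2667] mm [  -8.2 -251.6  -66.7] turn 0.0631 deg 5.68
```

Call:
send_rows(series=[[1,[0,-0.13,-0.03],0.01],[1,[-0.01,-0.26,-0.07],0.02],[1,[-0.02,-0.38,-0.1],0.03],[1,[-0.03,-0.5,-0.13],0.04],[1,[-0.03,-0.61,-0.16],0.045]])

```text
time_s: 4.15
tool_pos: [0.4149, -0.2506, 0.2095]
tcp_rot: [[-0.001, 0.053, 0.999], [0.0, 0.999, -0.053], [-1.0, 0.0, -0.001]]
ft_force: [-0.1, -0.7, -3.0]
gripper_width: 0.133
```

```bash
python3 -c "
from h import *
plan([.390,-.350,.21],-4.6)"
```

```text
t 4.15 tcp [ 0.4149 -0.2506  0.2095] yaw -3.03 F [-0.1 -0.7 -3. ] w 0.133 j [-0.61  0.29  2.   -0.    0.85 -0.55]
shift [-0.0021 -0.4023 -0.0783] mm [  -0.5 -100.6  -19.6] turn 0.0175 deg 1.57
```

Call:
send_rows(series=[[1,[0,-0.11,-0.02],0.005],[1,[0,-0.21,-0.04],0.01],[1,[0,-0.3,-0.06],0.015],[1,[0,-0.37,-0.072],0.0175],[1,[0,-0.402,-0.078],0.0175]])

```text
time_s: 4.65
tool_pos: [0.3907, -0.3497, 0.2093]
tcp_rot: [[-0.001, 0.08, 0.997], [0.0, 0.997, -0.08], [-1.0, 0.0, -0.001]]
ft_force: [0.6, -1.2, -2.9]
gripper_width: 0.127
```

Call:
send_rows(series=[[1,[0,0,0],0],[1,[0,0,0],0],[1,[0,0,0],0],[1,[0,0,0],0],[1,[0,0,0],0]])

```text
time_s: 5.15
tool_pos: [0.3919, -0.3479, 0.2099]
tcp_rot: [[0.0, 0.078, 0.997], [-0.0, 0.997, -0.078], [-1.0, -0.0, 0.0]]
ft_force: [-0.4, -0.2, -2.5]
gripper_width: 0.133
```

```bash
python3 - <<'E'
from h import *
plan([.390,-.350,.21],-4.6)
for n in("top","side"):
    im,d=cams.get_image(n);np.savez(n+"1.npz",im=im,d=d)
    cv2.imwrite(f"pics/c1{n}.png",im)
    W=cloud(n,d);hsv=cv2.cvtColor(im,cv2.COLOR_BGR2HSV)
    pale=(hsv[...,0]>17)&(hsv[...,0]<28)&(hsv[...,1]>60)&(hsv[...,1]<120)
    m=(np.hypot(W[...,0]-.39,W[...,1]+.35)<.12)&pale
    q=W[m&(W[...,2]>.10)&(W[...,2]<.2)]
    print(n,len(q),np.histogram(q[:,2],np.arange(.1,.2,.005))[0])
    for lo,hi in((.14,.17),(.15,.17)):
        p=q[(q[:,2]>lo)&(q[:,2]<hi)];print(np.percentile(p[:,2],97),rect(p[:,:2]))
E
```

```text
t 5.15 tcp [ 0.3919 -0.3479  0.2099] yaw -4.47 F [-0.4 -0.2 -2.5] w 0.133 j [-0.78  0.34  1.92  0.    0.88 -0.71]
shift [-0.0005 -0.0091 -0.0069] mm [-0.1 -2.3 -1.7] turn 0.0014 deg 0.13
top 2031 [  0   0   0   0   0   1 250 991 183  58 175 294  34   5   6   9   2   6
  10]
0.16114911103402257 (array([ 393.9, -321.8]), array([ 95.1, 110.9]), 84.79)
0.16174416197342967 (array([ 394.2, -318.9]), array([ 89.3, 110.9]), 84.79)
side 3510 [  0   0   0   0   0   0  64 820 516 520 587 648  51  42  45  44  41  44
  49]
0.16189444786720408 (array([ 389.3, -351.4]), array([152.5, 112.2]), 85.82)
0.16521739696334828 (array([ 389.4, -350.9]), array([151.6, 112.1]), 85.75)
```

View pics/c1side.png

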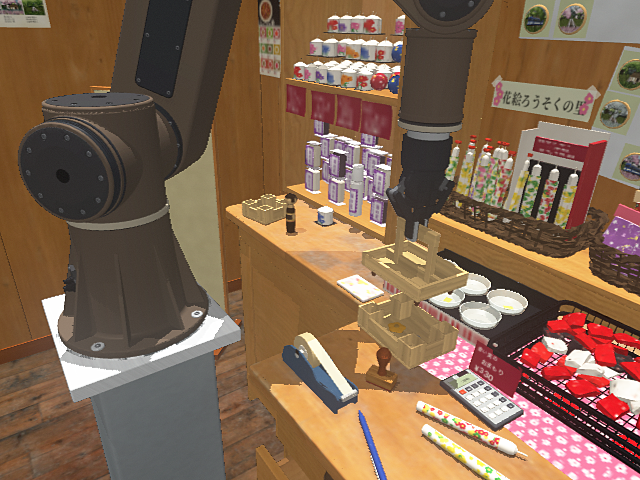

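View pics/c1top.png

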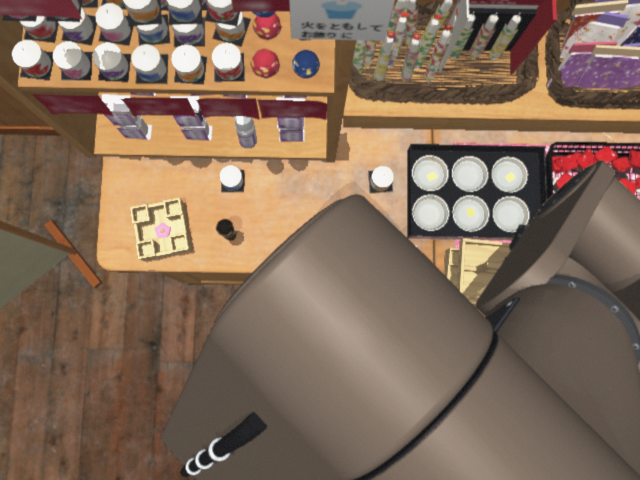

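The side view shows the tray hanging level above the long tray. The carried tray is at (389.4,−351), yaw −4.2°; from the same camera the long tray was at (389.4,−352), yaw −4.4°. In the top view the arm hides much of the tray, but the part that shows agrees. Sockets leave ±9 mm, so I lower in stages.

Call:
send_rows(series=[[1,[0.03,-0.004,-0.003],0.001],[1,[0.08,-0.004,-0.003],0.001],[1,[0.14,-0.004,-0.003],0.001],[1,[0.2,-0.004,-0.003],0.001],[1,[0.24,-0.004,-0.003],0.001]])

```text
time_s: 5.75
tool_pos: [0.3902, -0.3488, 0.1479]
tcp_rot: [[-0.001, 0.081, 0.997], [0.001, 0.997, -0.081], [-1.0, 0.001, -0.001]]
ft_force: [-0.2, -0.5, -2.7]
gripper_width: 0.127
```

```bash
python3 - <<'E'
from h import *
plan([.391,-.3495,.1225],-4.6)
im,d=cams.get_image("side")
cv2.imwrite("pics/c2.png",cv2.resize(im[210:380,330:490],None,fx=3.5,fy=3.5,interpolation=2))
E
```

```text
t 5.75 tcp [ 0.3902 -0.3488  0.1479] yaw -4.62 F [-0.2 -0.5 -2.7] w 0.127 j [-0.79  0.43  1.98  0.    0.74 -0.71]
shift [ 0.1016 -0.0027  0.0036] mm [25.4 -0.7  0.9] turn -0.0002 deg -0.02
```

View pics/c2.png

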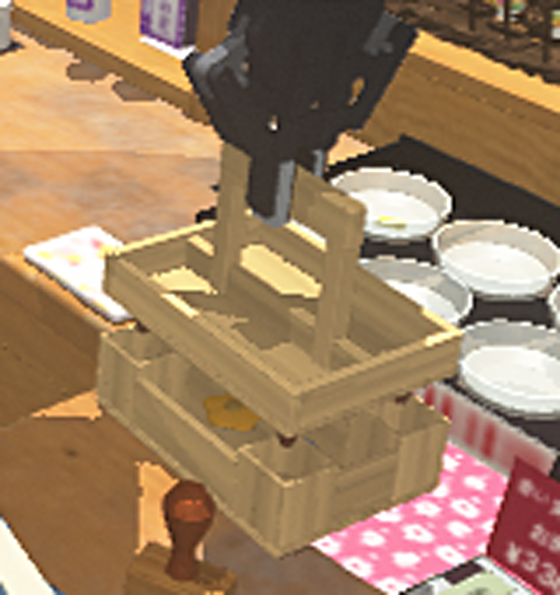

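The lug tips are just above the socket mouths, with the near lug at crop (287,437) over its socket. I keep lowering.

Call:
send_rows(series=[[1,[0.015,-0.003,0.003],0],[1,[0.03,-0.003,0.003],0],[1,[0.045,-0.003,0.003],0],[1,[0.06,-0.003,0.003],0],[1,[0.075,-0.003,0.003],0]])

```text
time_s: 6.3
tool_pos: [0.3916, -0.3502, 0.131]
tcp_rot: [[0.0, 0.08, 0.997], [-0.0, 0.997, -0.08], [-1.0, -0.0, 0.0]]
ft_force: [0.3, -0.2, -3.3]
gripper_width: 0.131
```

Call:
send_rows(series=[[1,[0.004,0,0],0],[1,[0.008,0,0],0],[1,[0.012,0,0],0],[1,[0.016,0,0],0],[1,[0.016,0,0],0]])

```text
time_s: 6.8
tool_pos: [0.3915, -0.3501, 0.127]
tcp_rot: [[-0.0, 0.08, 0.997], [0.0, 0.997, -0.08], [-1.0, 0.0, -0.0]]
ft_force: [0.1, 1.0, -2.9]
gripper_width: 0.129
```

Still hanging freely with no contact. I go on in 1 mm rows until the force rises.

Call:
send_rows(series=[[1,[0.004,0,0],0],[1,[0.008,0,0],0],[1,[0.012,0,0],0],[1,[0.012,0,0],0],[1,[0.012,0,0],0]])

```text
time_s: 7.3
tool_pos: [0.3915, -0.3502, 0.124]
tcp_rot: [[0.0, 0.08, 0.997], [-0.0, 0.997, -0.08], [-1.0, -0.0, 0.0]]
ft_force: [-0.4, -0.2, -3.7]
gripper_width: 0.125
```

Call:
send_rows(series=[[1,[0.003,0,0],0],[1,[0.006,0,0],0],[1,[0.006,0,0],0],[1,[0.006,0,0],0],[1,[0.006,0,0],0]])

```text
time_s: 7.8
tool_pos: [0.3916, -0.3501, 0.1226]
tcp_rot: [[0.0, 0.08, 0.997], [-0.0, 0.997, -0.08], [-1.0, -0.0, 0.0]]
ft_force: [0.1, 0.8, -2.4]
gripper_width: 0.128
```

```bash
cat > chk.py <<'E'
from h import *
import sys
plan([.391,-.3495,.1225],-4.6)
im,d=cams.get_image("side")
cv2.imwrite(sys.argv[1],cv2.resize(im[210:380,330:490],None,fx=3.5,fy=3.5,interpolation=2))
W=cloud("side",d);hsv=cv2.cvtColor(im,cv2.COLOR_BGR2HSV)
pale=(hsv[...,0]>17)&(hsv[...,0]<28)&(hsv[...,1]>60)&(hsv[...,1]<120)
q=W[(np.hypot(W[...,0]-.39,W[...,1]+.35)<.105)&pale&(W[...,2]>.06)&(W[...,2]<.085)]
print("rim z",np.percentile(q[:,2],[50,90,97]).round(4),rect(q[:,:2]))
E
python3 chk.py pics/c3.png
```

```text
t 7.8 tcp [ 0.3916 -0.3501  0.1226] yaw -4.61 F [ 0.1  0.8 -2.4] w 0.128 j [-0.79  0.47  1.99 -0.    0.68 -0.71]
shift [ 0.0003  0.0024 -0.0024] mm [ 0.1  0.6 -0.6] turn -0.0001 deg -0.01
rim z [0.0678 0.072  0.0791] (array([ 389.4, -352. ]), array([154. , 111.9]), 85.48)
```

View pics/c3.png

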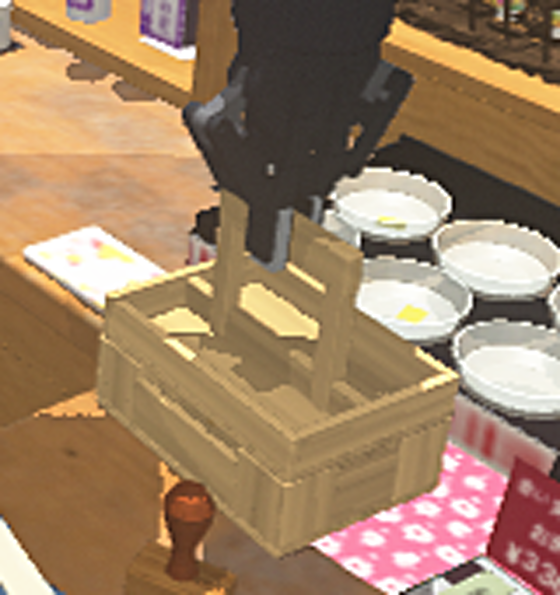

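The lugs are in and the handled tray is practically on the post tops, with the seam at crop (270,470) closed. The wrist still carries the weight, so I lower another millimetre or two.

Call:
send_rows(series=[[1,[0.002,0,0],0],[1,[0.004,0,0],0],[1,[0.004,0,0],0],[1,[0.004,0,0],0],[1,[0.004,0,0],0]])

```text
time_s: 8.35
tool_pos: [0.3917, -0.3502, 0.1221]
tcp_rot: [[0.0, 0.08, 0.997], [-0.0, 0.997, -0.08], [-1.0, -0.0, 0.0]]
ft_force: [-1.3, 2.0, 9.4]
gripper_width: 0.129
```

Call:
send_rows(series=[[1,[0.002,0,0],0],[1,[0.004,0,0],0],[1,[0.004,0,0],0],[1,[0.004,0,0],0],[1,[0.004,0,0],0]])

```text
time_s: 8.85
tool_pos: [0.3917, -0.3502, 0.122]
tcp_rot: [[0.001, 0.08, 0.997], [-0.001, 0.997, -0.08], [-1.0, -0.001, 0.001]]
ft_force: [-5.3, 6.9, 30.5]
gripper_width: 0.132
```

Contact is firm at TCP z 0.122, so it is home. I ease off about 1.5 mm, open, and rise straight up.

Call:
send_rows(series=[[1,[-0.003,0,0],0],[1,[-0.006,0,0],0],[1,[-0.006,0,0],0],[0.6,[-0.006,0,0],0],[0.3,[-0.006,0,0],0]])

```text
time_s: 9.35
tool_pos: [0.3916, -0.3502, 0.122]
tcp_rot: [[-0.0, 0.08, 0.997], [-0.0, 0.997, -0.08], [-1.0, -0.0, 0.0]]
ft_force: [-0.5, 0.4, 0.8]
gripper_width: 0.339
```

Call:
send_rows(series=[[0,[0,0,0],0],[-0.5,[0,0,0],0],[-1,[0,0,0],0],[-1,[0,0,0],0],[-1,[0,0,0],0]])

```text
time_s: 9.85
tool_pos: [0.3915, -0.3501, 0.1221]
tcp_rot: [[-0.0, 0.08, 0.997], [-0.0, 0.997, -0.08], [-1.0, -0.0, -0.0]]
ft_force: [-0.7, -0.6, 0.1]
gripper_width: 0.999
```

```bash
python3 chk.py pics/c4.png
```

```text
t 9.85 tcp [ 0.3915 -0.3501  0.1221] yaw -4.61 F [-0.7 -0.6  0.1] w 0.999 j [-0.79  0.47  1.99 -0.    0.68 -0.71]
shift [-0.0018  0.0024 -0.0022] mm [-0.4  0.6 -0.6] turn -0.0001 deg -0.01
rim z [0.0675 0.0717 0.0797] (array([ 390.1, -352.1]), array([152.8, 112.3]), 85.38)
```

View pics/c4.png

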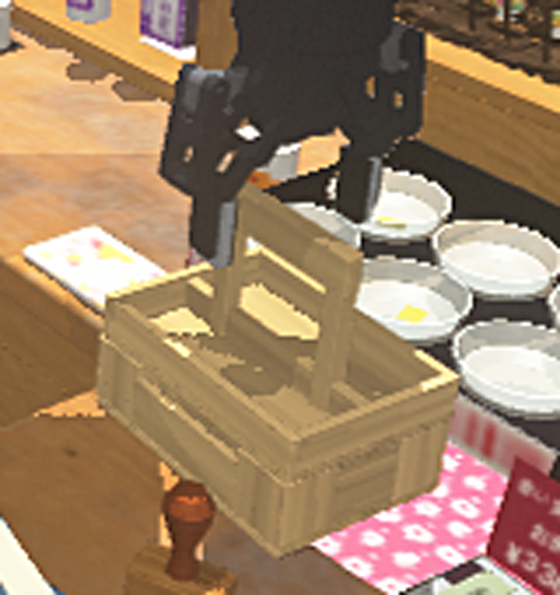

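The fingers are clear of the bar on both sides and the stack has not moved. Next I rise and swing back so the top camera can see.

Call:
send_rows(series=[[-1,[-0.06,0,0],0],[-1,[-0.18,0,0],0],[-1,[-0.32,0,0],0],[-1,[-0.46,0,0],0],[-1,[-0.56,0,0],0]])

```text
time_s: 10.4
tool_pos: [0.3918, -0.3504, 0.2643]
tcp_rot: [[0.001, 0.08, 0.997], [-0.001, 0.997, -0.08], [-1.0, -0.001, 0.001]]
ft_force: [1.2, -0.7, 0.0]
gripper_width: 1.002
```

Call:
send_rows(series=[[-1,[0,0.14,0.03],0],[-1,[0,0.3,0.07],0],[-1,[0,0.46,0.11],0],[-1,[0,0.62,0.15],0],[-1,[0,0.78,0.19],0]])

```text
time_s: 10.9
tool_pos: [0.4547, -0.158, 0.2622]
tcp_rot: [[0.0, 0.081, 0.997], [-0.0, 0.997, -0.081], [-1.0, -0.0, 0.0]]
ft_force: [1.3, -1.2, 1.0]
gripper_width: 1.0
```

Call:
send_rows(series=[[-1,[0,0.16,0.04],0],[-1,[0,0.32,0.08],0],[-1,[0,0.48,0.12],0],[-1,[0,0.64,0.16],0],[-1,[0,0.64,0.16],0]])

```text
time_s: 11.4
tool_pos: [0.5084, 0.0006, 0.2621]
tcp_rot: [[0.001, 0.077, 0.997], [0.001, 0.997, -0.077], [-1.0, 0.001, 0.001]]
ft_force: [1.1, 0.4, -0.1]
gripper_width: 1.001
```

```bash
python3 chk.py pics/c5.png; python3 - <<'E'
from h import *
im,d=cams.get_image("top");cv2.imwrite("pics/c5top.png",im);W=cloud("top",d)
hsv=cv2.cvtColor(im,cv2.COLOR_BGR2HSV)
pale=(hsv[...,0]>17)&(hsv[...,0]<28)&(hsv[...,1]>60)&(hsv[...,1]<120)
for k,c,bs in(("stack",(.39,-.352),((.06,.08),(.13,.15),(.015,.045))),("short",(.481,.318),((.04,.05),))):
    n=(np.hypot(W[...,0]-c[0],W[...,1]-c[1])<.105)&pale
    for lo,hi in bs:
        q=W[n&(W[...,2]>lo)&(W[...,2]<hi)]
        if len(q)>20: print(k,lo,len(q),np.median(q[:,2]).round(4),rect(q[:,:2]))
    if k=="stack":
        q=W[n&(W[...,2]>.065)&(W[...,2]<.077)];A=np.c_[q[:,:2]-q[:,:2].mean(0),np.ones(len(q))]
        print("rim plane slope",np.linalg.lstsq(A,q[:,2],rcond=None)[0])
E
```

```text
t 11.4 tcp [0.5084 0.0006 0.2621] yaw -4.41 F [ 1.1  0.4 -0.1] w 1.001 j [-0.06  0.26  1.89  0.    0.99  0.02]
shift [ 0.5569 -1.4327 -0.3609] mm [ 139.2 -358.2  -90.2] turn 0.0021 deg 0.19
rim z [0.0661 0.0715 0.081 ] (array([ 389.5, -352.3]), array([152.5, 111.9]), 85.6)
stack 0.06 769 0.0676 (array([ 391.4, -352.3]), array([152.5, 110.5]), 85.36)
stack 0.13 224 0.1378 (array([ 391.3, -351.7]), array([95.4, 12.9]), 85.27)
stack 0.015 286 0.0355 (array([ 389.2, -350.3]), array([147.7, 108.8]), 85.18)
rim plane slope [-3.68160919e-06  1.24068447e-03  6.85527457e-02]
short 0.04 314 0.0427 (array([481.2, 317.6]), array([111. , 105.5]), 12.32)
```

View pics/c5top.png

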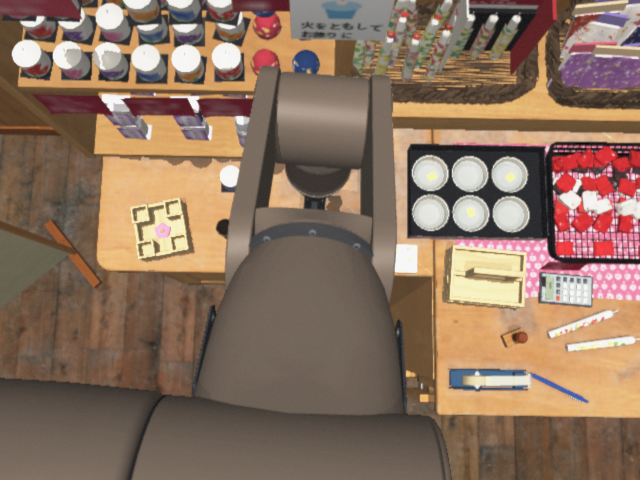

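The top view shows the tray level on the long tray at about (486,277). The rim is at 68–70 mm and the bar top at about 138–140 mm, which fits fully home. The short tray at (160,230) has not moved, and the arm touches nothing.

```bash
python3 -c "
from station import ctrl
print(ctrl.finish_job())"
```

```text
the job is handed in; nothing more can be done
None
```

I gripped the handled tray by the middle of its bar and carried it over the long tray. I lowered it slowly until it met firm contact (about 30 N at the wrist), then released it, backed away and handed the job in at about 11.5 s.

Last checks:
- **Position:** the handled tray is at (391, −352) mm, yaw −4.6°. The long tray was measured at (390, −352) mm, yaw −4.6°, at the start.
- **Height:** the rim is at about 68–70 mm and the bar top at 138–140 mm, where fully home should give 70 and 140. The rim's slope is about 0.001 rad.
- **Other trays:** the short tray has not measurably moved, and neither has the long tray, as far as its visible wall shows.
- **Disagreements:** the two cameras differed by 2–3 mm, which is about their calibration error. While the tray hung over the long tray, the top camera saw only part of it because the arm was in the way, so I relied on the side camera there.

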